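# Snap the lid of the marker box shut all round

### The arm

A 7-joint arm with a two-finger parallel gripper is mounted at the origin on the work surface. World frame = base frame: x ahead of the robot, y to its left, z up, the work surface at z = 0. Lengths are in m, angles in rad, forces in N, time in s.
With the tool pointing down it reaches from about 0.4 to 0.85 m from the base axis. Payload 10.4 kg.
Tool frame: the origin (TCP) lies midway between the tips of the shut fingers; the grasp point (between the pads) lies 19 mm behind it; z points along the fingers, x is the direction in which the jaws open and shut, and the axes are right-handed (so a half turn about z gives the same grasp; the last joint's range is limited). The gripper opens to 87 mm and grips with 3 to 60 N. Pads are 19 mm wide; open, the fingers measure 117 mm over their backs; the gripper's body (75 mm by 190 mm) begins 51 mm behind the grasp point.
Start: joints at [-1.216, 0.332, -0.065, 1.46, 0.022, 1.35, -0.088], TCP at [0.231, 0.581, 0.196] pointing down, gripper open.
Joint ranges: [-2.6, 2.6], [-0.5, 2.12], [-1.47, 1.34], [0.16, 2.42], [-1.27, 4.41], [0.06, 2.06], [-2.6, 2.6]. Speed limits (rad/s): [2.22, 2.22, 2.79, 2.79, 3.14, 3.14, 3.14].

### API

Orientations are given as a unit quaternion [x, y, z, w].
In Python, from bench import r gives the robot as it stands. The module is installed in compiled form; this text tells all that it offers.
- The arm moves only by the tool play_rows, never from a script. Its argument "commands" is a list of rows, each a list of 7 numbers: the shift along the world's x, y, z in cm, then the turn, a rotation vector about the world's x, y, z in rad, then the finger opening in cm, from 0 to 8.7. A call has 1 to 20 rows; each row shifts and turns the commanded pose from where the row before left it; what a row does not reach is not made up. A row lasts 1/8 s, in which the tool goes at most 62.5 mm and 10.7 degrees, less where a joint would pass 70% of its speed; a pose out of reach is approached as far as the arm can. A call is refused whole if a number of a shift passes 6.25 or a number of a turn 0.188, either way. A call with a gripper value outside its range is refused whole. The fingers move at their own pace and stop on an object; "grip_force" is the grip in N (left out, the last holds). Time passes only in rows, so rows that do not move let the fingers close. It gives the time, the measured TCP pose, the force and the opening at its end, in the units of the state.
- r.read_state(): the state, without advancing time (a new reading comes with each control period).
- r.camera(name): name is "scene" or "top" or "wrist"; returns a dict with "img" (400x640x3 uint8, red, green, blue), "K" (3x3 intrinsics, pixels), "k1" (the pictures are not rectified: a ray, as slopes to the right and down, at radius r is drawn at 1 + k1 r^2 times it, then the intrinsics apply), "camera_from_world" (4x4, takes a point from world to camera coordinates). Camera axes: x right, y down, z forward; pixel columns grow to the right and rows downward; lengths in m; the calibration is good to about 2 mm. A picture is of the moment at which its call begins. There is no depth.
- r.close_job(): hands the job in, once; it reports no verdict.
The state is a dict: "time": time; "joint_positions": joint angles; "joint_vel": joint speeds; "joint_torque": joint torques, N m; "ee_pos": TCP position; "eef_rot": TCP orientation; "ft_force": force on the tool from outside, world axes, zero at the start; "torque": the same for the moment, N m; "width": finger opening in m.
Only numpy, scipy, OpenCV 4.12 (cv2) and the standard library are available. Lean on these libraries where they do the work, as an engineer would, in place of code of your own. Each camera call takes 0.05 s, during which the arm holds its last target. There are 200 camera calls.

### The job

Close the lid of the clear marker box: press down with the fingertips round its blue rim, section by section, until every section has clicked shut and lies level. Just press, without pushing so hard that the lid breaks: do not pick up, tip or shove the box, which stays where it stands, and leave the other things on the counter alone. Finish clear of everything.

Things in the scene. Friction and masses are not known exactly. Their poses are not given: they have to be found in the camera images.
- supply_box: Loose clear plastic box of marker pens with a blue lid, about 0.9 kg: walls 140 x 180 mm (own x, y), 85 mm high. Origin at the centre of its underside, z up. The middle of the lid (90 x 130 mm) is fixed; round it lie four rim sections, strips 30 mm wide hinged along their inner edge, each with a 15 mm deep skirt outside. An open one slopes up outwards, its edge 9 mm proud, and shows an orange seal line.
- lid_center (a point): Centre of the top of the lid's fixed middle part, 91 mm above the box's underside. Shut rim sections lie level with it, on a hard stop, and their skirts hide the orange seal line; the shut lid measures 150 x 190 mm. A push of 10 to 20 N shuts a section; over 60 N breaks the lid.
- rim_near (a joint): Rim section on the box's own -x side (facing the robot), 188 mm long. 0 rad: open, outer edge up; 0.30 rad: shut, level. Pushed straight down near the middle of its outer edge it resists with about 8 N (22 mm from its hinge), gives way 60 % of the way down, snaps level and stays; let go sooner, it springs open. Starts open.
- near_press (a point): Point on top of the rim section on the box's own -x side: middle of its length, 22 mm out from its hinge, 8 mm in from its outer edge, beside a white stripe. Moves with the section: 91 mm above the table when shut, about 97 mm when open.
- rim_far (a joint): Rim section on the box's own +x side (away from the robot), 188 mm long. 0 rad: open, outer edge up; 0.30 rad: shut, level. Pushed straight down near the middle of its outer edge it resists with about 8 N (22 mm from its hinge), gives way 60 % of the way down, snaps level and stays; let go sooner, it springs open. Starts open.
- far_press (a point): Point on top of the rim section on the box's own +x side: middle of its length, 22 mm out from its hinge, 8 mm in from its outer edge, beside a white stripe. Moves with the section: 91 mm above the table when shut, about 97 mm when open.
- rim_left (a joint): Rim section on the box's own +y side, 86 mm long. 0 rad: open, outer edge up; 0.30 rad: shut, level. Pushed straight down near the middle of its outer edge it resists with about 8 N (22 mm from its hinge), gives way 60 % of the way down, snaps level and stays; let go sooner, it springs open. Starts open.
- left_press (a point): Point on top of the rim section on the box's own +y side: middle of its length, 22 mm out from its hinge, 8 mm in from its outer edge, beside a white stripe. Moves with the section: 91 mm above the table when shut, about 97 mm when open.
- rim_right (a joint): Rim section on the box's own -y side, 86 mm long. 0 rad: open, outer edge up; 0.30 rad: shut, level. Pushed straight down near the middle of its outer edge it resists with about 8 N (22 mm from its hinge), gives way 60 % of the way down, snaps level and stays; let go sooner, it springs open. Starts open.
- right_press (a point): Point on top of the rim section on the box's own -y side: middle of its length, 22 mm out from its hinge, 8 mm in from its outer edge, beside a white stripe. Moves with the section: 91 mm above the table when shut, about 97 mm when open.
- canister: Green and white wipes canister, 74 mm across, 135 mm high, origin at the centre of its underside. Leave it alone.
- stapler: Black and steel stapler, 135 x 36 x 48 mm, origin at the centre of its underside, length along its x. Leave it alone.
- tape_roll: Amber roll of packing tape lying flat, 100 mm across, 48 mm high, origin at the centre of its underside. Leave it alone.
- note_pad: Block of yellow notes, 76 x 76 x 26 mm, origin at the centre of its underside. Leave it alone.
Not all that is in view belongs to the job. Of the things that look like the supply_box, the larger one is meant.

How it is judged:
By the outcome, as a careful person would: the job done as asked, in the order asked, and still so for the second after the job is handed in, with the robot touching nothing.
It also fails if it takes over 48 s, if anything falls off the work surface, if the arm or the gripper's body presses on something with over 40 N, if the wrist force passes 120 N, or if a joint passes its speed limit or range.

## Working session

There is one attempt and no reset: what is moved stays moved. The work goes in short steps, Python scripts to look and compute and a tool call to move; the robot and the scene stay as the last step left them, time stands still between calls to the robot, and variables do not carry over. Pictures are saved under pics/ and viewed, about 8 in all and at most 12, crops included, and the job is handed in when it is done.

Besides the shell and the picture viewer there is one more tool, called as a command line: name --pt "numbers of a row" for each row, then --argument value for the rest. play_rows: Moves the arm, as the interface text tells. Its arguments: {"type":"object","properties":{"commands":{"type":"array","items":{"type":"array","items":{"type":"number"}}},"grip_force":{"type":"number"}},"required":["commands"]}

```bash
mkdir -p pics; cat > h.py <<'E'
import numpy as np, cv2
from bench import r
def grab(n,fn):
    c=r.camera(n); cv2.imwrite('pics/'+fn+'.png',c['img'][:,:,::-1]); np.savez('pics/'+fn,**c); return c
def load(fn): return dict(np.load('pics/'+fn+'.npz'))
def ray(c,uv):
    K=c['K'];d=np.array([float(c['k1']),0,0,0])
    n=cv2.undistortPoints(np.array(uv,float).reshape(-1,1,2),K,d)[:,0]
    T=c['camera_from_world'];R=T[:3,:3]
    return -R.T@T[:3,3], np.c_[n,np.ones(len(n))]@R
def onz(c,uv,z):
    o,d=ray(c,uv); return o+d*((z-o[2])/d[:,2])[:,None]
def proj(c,P):
    T=c['camera_from_world'];P=np.array(P,float).reshape(-1,3)
    return cv2.projectPoints(P,cv2.Rodrigues(T[:3,:3])[0],T[:3,3],c['K'],np.array([float(c['k1']),0,0,0]))[0][:,0]
E
python3 - <<'E'
from h import *
for n in ['scene','top']: c=grab(n,n+'0'); print(n,c['K'][0],c['k1'],c['camera_from_world'].round(3).tolist())
s=r.read_state(); print(s['time'],s['ee_pos'],s['eef_rot'],s['ft_force'],s['width'])
E
```

```text
scene [373.49880275   0.         317.29067745] 0.004802066044303369 [[0.438, 0.899, -0.006, -0.277], [0.725, -0.358, -0.588, -0.35], [-0.531, 0.253, -0.809, 1.11], [0.0, 0.0, 0.0, 1.0]]
top [422.47643995   0.         318.74793851] 0.01465233335884675 [[-0.029, -1.0, 0.006, 0.051], [-0.988, 0.028, -0.154, 0.565], [0.154, -0.01, -0.988, 0.96], [0.0, 0.0, 0.0, 1.0]]
0.1 [0.23044974 0.58057279 0.19574995] [ 8.27310609e-01  5.61744403e-01 -4.80476536e-04  3.89747610e-04] [-0.06414968 -0.23850809 -0.5581508 ] 0.08714159626161001
```

View pics/top0.png

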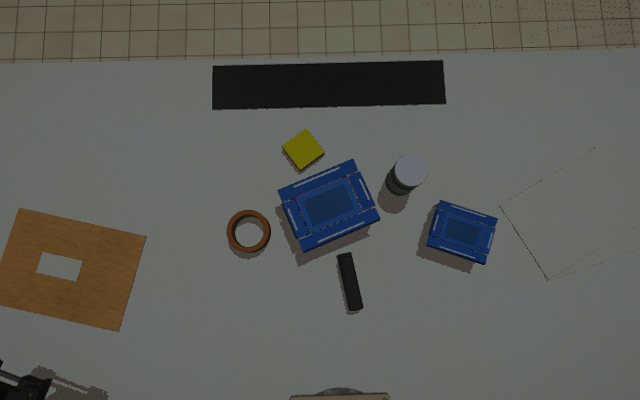

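View pics/scene0.png

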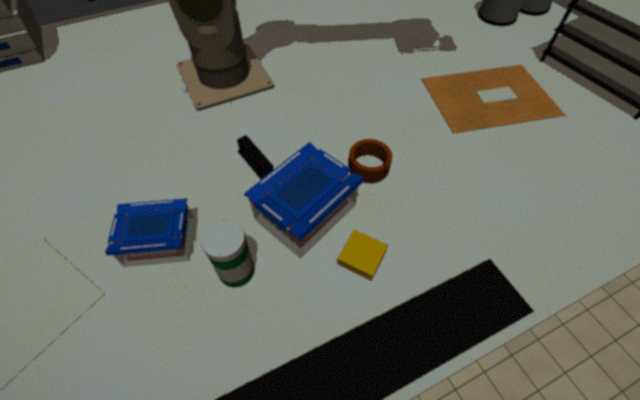

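The top view shows the larger blue box at about (328,205), with the canister at (405,175), the tape at (248,231), the notes at (303,150) and the stapler at (350,281) around it. The smaller lookalike is at (462,232). Next I measure the box's rim.

```bash
python3 - <<'E'
from h import *
for fn,near in [('top0',(328,205)),('scene0',(305,190))]:
    c=load(fn); h=cv2.cvtColor(c['img'],cv2.COLOR_RGB2HSV)
    m=cv2.inRange(h,(100,120,50),(130,255,255)); m=cv2.morphologyEx(m,cv2.MORPH_CLOSE,np.ones((5,5)))
    cs=cv2.findContours(m,cv2.RETR_EXTERNAL,cv2.CHAIN_APPROX_NONE)[0]
    k=max(cs,key=lambda q:cv2.pointPolygonTest(q,near,True))
    P=onz(c,k[:,0],0.098)
    rc=cv2.minAreaRect((P[:,:2]*1000).astype(np.float32)); print(fn,rc, cv2.boxPoints(rc).round().tolist())
c=load('top0')
# white stripes
h=cv2.cvtColor(c['img'],cv2.COLOR_RGB2HSV)
P=onz(c,[(405,172)],0.135);print('canister top',P); print('objs',onz(c,[(303,148)],.026),onz(c,[(249,230)],.048),onz(c,[(350,281)],.048))
a=cv2.resize(c['img'][145:265,260:440],None,fx=4.4,fy=4.4,interpolation=cv2.INTER_CUBIC)
a=np.clip(a.astype(float)*1.6,0,255).astype(np.uint8)
cv2.imwrite('pics/crop0.png',a[:,:,::-1])
E
```

```text
top0 ((544.4016723632812, 14.303169250488281), (148.87545776367188, 188.91256713867188), 21.59671401977539) [[440.0, 75.0], [510.0, -101.0], [648.0, -46.0], [579.0, 130.0]]
scene0 ((547.3582153320312, 12.016387939453125), (159.09278869628906, 198.11712646484375), 21.926305770874023) [[437.0, 74.0], [511.0, -110.0], [658.0, -50.0], [584.0, 134.0]]
canister top [[ 0.6044389  -0.15396659  0.135     ]]
objs [[0.69522889 0.06965636 0.026     ]] [[0.49507031 0.19977612 0.048     ]] [[ 0.37127228 -0.03130973  0.048     ]]
```

View pics/crop0.png

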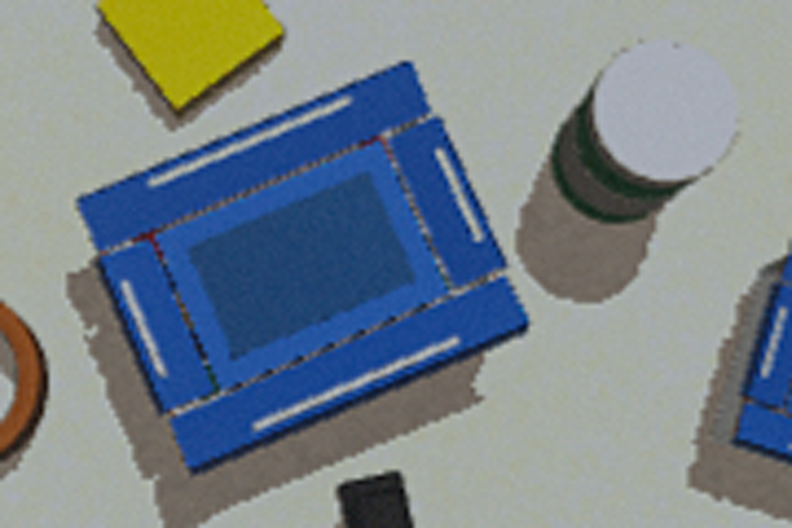

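Top view gives the centre as (0.544, 0.014) and yaw as 21.6°. Its size of 149 x 189 mm matches the lid. Press points:

| Section | x (m) | y (m) |
|---|---|---|
| near | 0.483 | -0.011 |
| far | 0.607 | 0.038 |
| left | 0.513 | 0.094 |
| right | 0.577 | -0.067 |

The gripper body stays above 0.16 m while pressing, so it clears the canister. I'll shut the fingers and go above left first.

play_rows --pt "2.35 -4.05 0 0 0 0.063 0" --pt "2.35 -4.05 0 0 0 0.063 0" --pt "2.35 -4.05 0 0 0 0.063 0" --pt "2.35 -4.05 0 0 0 0.063 0" --pt "2.35 -4.05 0 0 0 0.063 0" --pt "2.35 -4.05 0 0 0 0.063 0" --pt "2.35 -4.05 0 0 0 0.063 0" --pt "2.35 -4.05 0 0 0 0.063 0" --pt "2.35 -4.05 0 0 0 0.063 0" --pt "2.35 -4.05 0 0 0 0.063 0" --pt "2.35 -4.05 0 0 0 0.063 0" --pt "2.35 -4.05 0 0 0 0.063 0" --pt "0 0 -2.5 0 0 0 0" --pt "0 0 -2.5 0 0 0 0" --pt "0 0 0 0 0 0 0" --pt "0 0 0 0 0 0 0" --grip_force 20

```text
time: 2.1
ee_pos: [0.5129, 0.0951, 0.1473]
eef_rot: [0.562, 0.827, 0.0, 0.0]
ft_force: [-0.1, 0.1, -0.3]
width: 0.0004
```

```bash
python3 - <<'E'
from h import *
c=grab('wrist','w1'); 
C=np.array([.5445,.0140,0]);a=np.radians(21.6);X=np.array([np.cos(a),np.sin(a),0]);Y=np.array([-X[1],X[0],0])
pts=[C-.067*X+[0,0,.097],C+.067*X+[0,0,.097],C+.087*Y+[0,0,.097],C-.087*Y+[0,0,.097],C+[0,0,.091]]
b=c['img'].copy()
for p in proj(c,pts): cv2.drawMarker(b,tuple(int(v) for v in p),(255,0,0),cv2.MARKER_CROSS,12,1)
print(proj(c,pts).round()); print(np.round(pts,4))
cv2.imwrite('pics/w1m.png',b[:,:,::-1])
E
```

```text
[[205. 124.]
 [221. 281.]
 [320. 209.]
 [107. 208.]
 [216. 206.]]
[[ 0.4822 -0.0107  0.097 ]
 [ 0.6068  0.0387  0.097 ]
 [ 0.5125  0.0949  0.097 ]
 [ 0.5765 -0.0669  0.097 ]
 [ 0.5445  0.014   0.091 ]]
```

View pics/w1m.png

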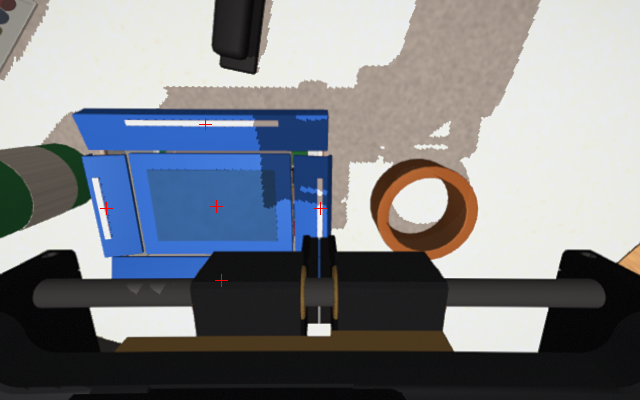

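The wrist view shows the predicted press points lying on or beside the white stripes: left (320,209), right (107,208), near (205,124). The centre is on the middle panel. Now I press left.

play_rows --pt "0 0 -2 0 0 0 0" --pt "0 0 -2 0 0 0 0" --pt "0 0 -0.5 0 0 0 0" --pt "0 0 -0.3 0 0 0 0" --pt "0 0 -0.2 0 0 0 0" --pt "0 0 0 0 0 0 0"

```text
time: 2.9
ee_pos: [0.5128, 0.095, 0.0969]
eef_rot: [0.562, 0.827, 0.0, 0.0]
ft_force: [0.6, 0.3, 0.1]
width: 0.0003
```

play_rows --pt "0 0 -0.15 0 0 0 0" --pt "0 0 -0.15 0 0 0 0" --pt "0 0 0 0 0 0 0"

```text
time: 3.28
ee_pos: [0.5124, 0.0949, 0.0933]
eef_rot: [0.562, 0.827, -0.0, -0.0]
ft_force: [0.4, 0.2, 0.1]
width: 0.0004
```

play_rows --pt "0 0 -0.15 0 0 0 0" --pt "0 0 -0.1 0 0 0 0" --pt "0 0 0 0 0 0 0"

```text
time: 3.65
ee_pos: [0.5125, 0.0949, 0.0909]
eef_rot: [0.562, 0.827, -0.0, -0.0]
ft_force: [0.3, 0.2, -0.7]
width: 0.0008
```

```bash
python3 - <<'E'
from h import *
c=grab('wrist','w2'); s=grab('scene','s2')
b=cv2.resize(s['img'][110:270,200:420],(640,465),interpolation=cv2.INTER_CUBIC)
cv2.imwrite('pics/s2c.png',b[:,:,::-1]); print(r.read_state()['ft_force'])
E
```

```text
[-0.49938308 -0.51032068  0.22265876]
```

View pics/w2.png

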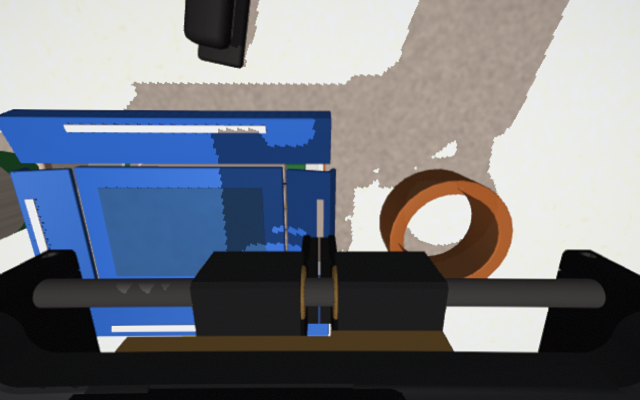

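View pics/s2c.png

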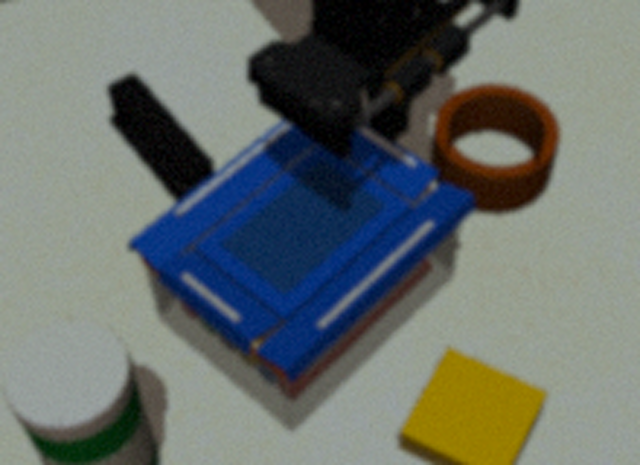

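Left seems already near level but no force registered. I'll press on gently until the hard stop shows.

play_rows --pt "0 0 -0.1 0 0 0 0" --pt "0 0 0 0 0 0 0"

```text
time: 4.0
ee_pos: [0.5125, 0.0949, 0.0899]
eef_rot: [0.562, 0.827, -0.0, -0.0]
ft_force: [-1.7, -0.6, 0.7]
width: 0.0005
```

play_rows --pt "0 0 -0.1 0 0 0 0" --pt "0 0 0 0 0 0 0"

```text
time: 4.25
ee_pos: [0.5125, 0.0949, 0.0889]
eef_rot: [0.562, 0.827, -0.0, -0.0]
ft_force: [-0.7, 0.8, 0.2]
width: 0.0006
```

```bash
python3 - <<'E'
from h import *
for fn in ['w1','w2']:
    c=load(fn); T=c['camera_from_world']; print(fn,'cam',(-T[:3,:3].T@T[:3,3]).round(3),'fwd',T[2,:3].round(3))
e1=[.5129,.0951,.1473]; e2=[.5125,.0949,.0909]
print(proj(load('w1'),[e1]),proj(load('w2'),[e2]),proj(load('w2'),[[.5125,.0949,.097]]))
# box corners and lid inner corners in w2
C=np.array([.5445,.0140,0]);a=np.radians(21.6);X=np.array([np.cos(a),np.sin(a),0]);Y=np.array([-X[1],X[0],0])
print('inner corners',proj(load('w2'),[C+s*.045*X+t*.065*Y+[0,0,.091] for s,t in((-1,-1),(-1,1))]).round(1))
print('near outer corners',proj(load('w2'),[C-.074*X+t*.094*Y+[0,0,.1] for t in(-1,1)]).round(1))
print('left outer edge open/shut',proj(load('w2'),[C-.043*X+.094*Y+[0,0,.1],C-.043*X+.095*Y+[0,0,.091]]).round(1))
s=grab('scene','s3');t=grab('top','t3'); print(proj(s,[[.5125,.0949,.089]]),proj(t,[[.5125,.0949,.089]]))
a=cv2.resize(load('w2')['img'][140:340,240:400],(480,600)); b=cv2.resize(s['img'][120:220,260:400],(800,571),interpolation=cv2.INTER_CUBIC)
cv2.imwrite('pics/w2c.png',a[:,:,::-1])
E
```

```text
w1 cam [0.438 0.064 0.337] fwd [ 0.274  0.108 -0.956]
w2 cam [0.438 0.064 0.28 ] fwd [ 0.273  0.108 -0.956]
[[320.53864923 233.56531896]] [[320.51480922 233.58899089]] [[320.56236495 237.31521689]]
inner corners [[ 73.5 165.9]
 [285.4 166.6]]
near outer corners [[ -5.2 116.7]
 [333.4 118.9]]
left outer edge open/shut [[332.6 172.8]
 [333.6 169.9]]
[[332.68820259 163.47030711]] [[292.81800787 219.43941688]]
```

View pics/w2c.png

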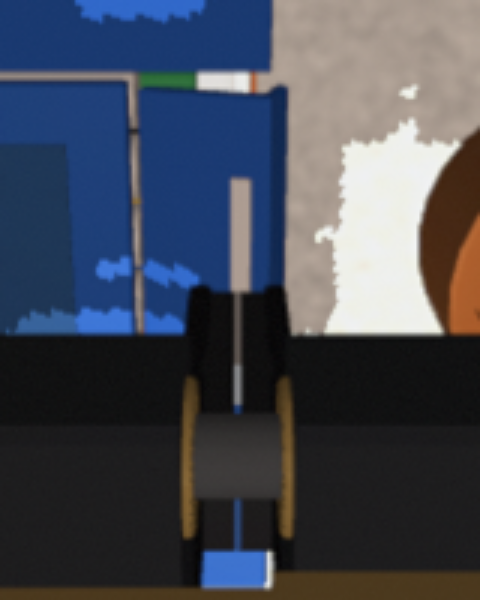

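Geometry agrees laterally, but the section's edge slope (about 4 px) says left is still open and nothing is touched yet. The tips are evidently a little higher than the reported TCP, so I go on down in small steps, watching the force.

play_rows --pt "0 0 -0.1 0 0 0 0" --pt "0 0 -0.1 0 0 0 0" --pt "0 0 0 0 0 0 0"

```text
time: 4.72
ee_pos: [0.5125, 0.0949, 0.0869]
eef_rot: [0.562, 0.827, -0.0, -0.0]
ft_force: [-0.4, 0.5, 1.2]
width: 0.0004
```

```bash
python3 - <<'E'
from h import *
s=grab('scene','s4');c=load('s4')
s0=load('scene0')
b=np.vstack([cv2.resize(q['img'][130:200,270:410],(600,300),interpolation=cv2.INTER_CUBIC) for q in (s0,s)])
b=np.clip(b*1.5,0,255).astype(np.uint8)
cv2.imwrite('pics/s4c.png',b[:,:,::-1]); print(r.read_state()['ft_force'],r.read_state()['torque'],proj(s,[[.5125,.0949,.087]]))
E
```

```text
[ 0.52430205 -0.13418547  1.05456261] [0.05641286 0.01981419 0.02272243] [[332.66277822 164.0877567 ]]
```

View pics/s4c.png

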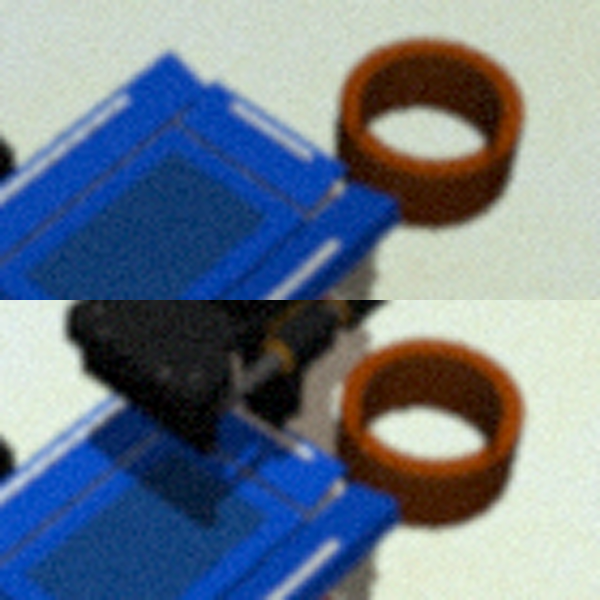

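Left is unchanged from the first picture: still open. In the scene view the tip appears around 10 mm above the projected TCP. I continue down stepwise.

play_rows --pt "0 0 -0.1 0 0 0 0" --pt "0 0 -0.1 0 0 0 0" --pt "0 0 0 0 0 0 0"

```text
time: 5.15
ee_pos: [0.5125, 0.095, 0.0849]
eef_rot: [0.562, 0.827, -0.0, -0.0]
ft_force: [0.1, 0.5, -0.1]
width: 0.0004
```

play_rows --pt "0 0 -0.1 0 0 0 0" --pt "0 0 0 0 0 0 0"

```text
time: 5.4
ee_pos: [0.5125, 0.0949, 0.0839]
eef_rot: [0.562, 0.827, -0.0, -0.0]
ft_force: [0.0, -0.5, -1.1]
width: 0.0004
```

play_rows --pt "0 0 -0.1 0 0 0 0" --pt "0 0 0 0 0 0 0"

```text
time: 5.65
ee_pos: [0.5125, 0.0949, 0.0829]
eef_rot: [0.562, 0.827, -0.0, -0.0]
ft_force: [0.3, -0.7, 0.3]
width: 0.0004
```

play_rows --pt "0 0 -0.1 0 0 0 0" --pt "0 0 0 0 0 0 0"

```text
time: 5.9
ee_pos: [0.5125, 0.0949, 0.0819]
eef_rot: [0.562, 0.827, -0.0, -0.0]
ft_force: [0.1, 0.5, 0.5]
width: 0.0004
```

```bash
python3 - <<'E'
from h import *
w=grab('wrist','w5');s=grab('scene','s5')
C=np.array([.5445,.0140,0]);a=np.radians(21.6);X=np.array([np.cos(a),np.sin(a),0]);Y=np.array([-X[1],X[0],0])
print('TCP scene',proj(s,[[.5125,.0949,.0819],[.5125,.0949,.091],[.5125,.0949,.097]]).round(1).tolist())
print('wrist: point at TCP-9.5mm X, heights .082 .. .13',proj(w,[np.array([.5125,.0949,z])-.0095*X for z in(.082,.092,.102,.112,.122)]).round(1).tolist())
print('left corners at near end, hinge; outer open; outer shut',proj(w,[C-.043*X+.065*Y+[0,0,.091],C-.043*X+.0937*Y+[0,0,.1],C-.043*X+.095*Y+[0,0,.091]]).round(1).tolist())
A=cv2.resize(w['img'][90:330,220:400],(450,600)); B=cv2.resize(s['img'][130:210,290:335+0],(338,600),interpolation=cv2.INTER_CUBIC)
b=np.hstack([A,np.clip(B*1.6,0,255).astype(np.uint8)])
cv2.imwrite('pics/s5c.png',b[:,:,::-1])
E
```

```text
TCP scene [[332.6, 165.7], [332.7, 162.9], [332.8, 161.0]]
wrist: point at TCP-9.5mm X, heights .082 .. .13 [[320.6, 220.2], [320.6, 225.9], [320.7, 232.1], [320.8, 239.0], [320.9, 246.8]]
left corners at near end, hinge; outer open; outer shut [[283.9, 172.7], [332.7, 176.1], [334.3, 172.8]]
```

View pics/s5c.png

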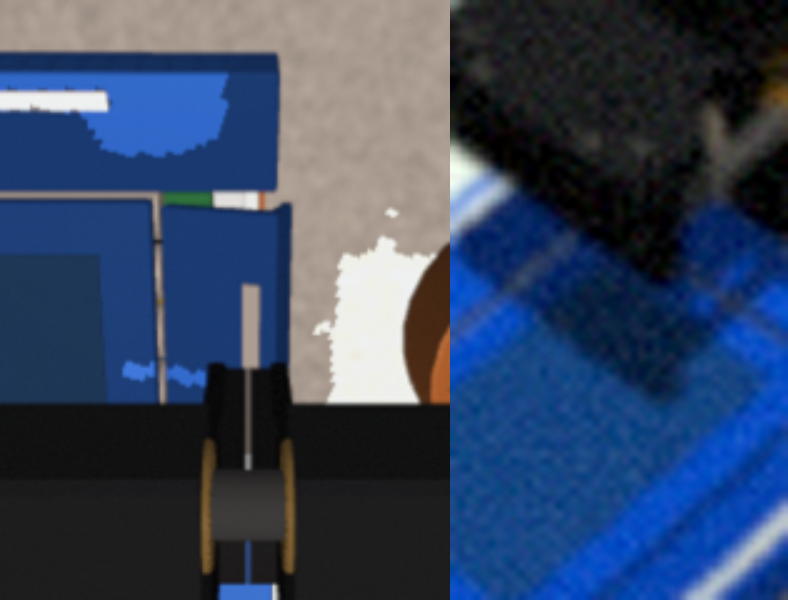

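Left is still visibly open and untouched. The wrist view puts the visible tip about 15–25 mm above the nominal TCP, laterally over the stripe (320,236). I continue down in small steps, watching the force.

play_rows --pt "0 0 -0.1 0 0 0 0" --pt "0 0 -0.1 0 0 0 0" --pt "0 0 0 0 0 0 0"

```text
time: 6.38
ee_pos: [0.5125, 0.0949, 0.0799]
eef_rot: [0.562, 0.827, -0.0, -0.0]
ft_force: [0.4, 0.3, -0.6]
width: 0.0001
```

play_rows --pt "0 0 -0.1 0 0 0 0" --pt "0 0 -0.1 0 0 0 0" --pt "0 0 0 0 0 0 0"

```text
time: 6.75
ee_pos: [0.5124, 0.0949, 0.0779]
eef_rot: [0.562, 0.827, -0.0, -0.0]
ft_force: [0.1, -0.7, 0.5]
width: 0.0005
```

play_rows --pt "0 0 -0.1 0 0 0 0" --pt "0 0 -0.1 0 0 0 0" --pt "0 0 0 0 0 0 0"

```text
time: 7.12
ee_pos: [0.5125, 0.095, 0.0759]
eef_rot: [0.562, 0.827, -0.0, -0.0]
ft_force: [0.4, -0.1, 0.6]
width: 0.0007
```

play_rows --pt "0 0 -0.1 0 0 0 0" --pt "0 0 0 0 0 0 0"

```text
time: 7.38
ee_pos: [0.5125, 0.0949, 0.0749]
eef_rot: [0.562, 0.827, -0.0, -0.0]
ft_force: [-0.1, -0.0, 0.7]
width: 0.0003
```

play_rows --pt "0 0 -0.1 0 0 0 0" --pt "0 0 0 0 0 0 0"

```text
time: 7.62
ee_pos: [0.5126, 0.095, 0.074]
eef_rot: [0.562, 0.827, 0.0, 0.0]
ft_force: [0.6, -0.5, 0.3]
width: 0.0007
```

play_rows --pt "0 0 -0.1 0 0 0 0" --pt "0 0 0 0 0 0 0"

```text
time: 7.88
ee_pos: [0.5127, 0.0951, 0.0734]
eef_rot: [0.562, 0.827, 0.0, 0.0]
ft_force: [-2.0, -0.4, 5.7]
width: -0.0
```

play_rows --pt "0 0 -0.1 0 0 0 0" --pt "0 0 0 0 0 0 0"

```text
time: 8.12
ee_pos: [0.5126, 0.0953, 0.0723]
eef_rot: [0.561, 0.827, 0.0, -0.0]
ft_force: [-1.4, 1.2, 4.0]
width: 0.0003
```

```bash
python3 - <<'E'
from h import *
w=grab('wrist','w6');s=grab('scene','s6')
print(r.read_state()['ft_force'],r.read_state()['torque'],r.read_state()['ee_pos'])
A=cv2.resize(w['img'][90:330,220:400],(450,600)); B=cv2.resize(s['img'][125:205,300:345],(338,600),interpolation=cv2.INTER_CUBIC)
b=np.hstack([A,np.clip(B*1.6,0,255).astype(np.uint8)])
cv2.imwrite('pics/s6c.png',b[:,:,::-1])
E
```

```text
[-1.68715711  0.75114473  5.2504764 ] [ 0.34787581  0.4335621  -0.0233854 ] [0.5125679  0.09526861 0.07218271]
```

View pics/s6c.png

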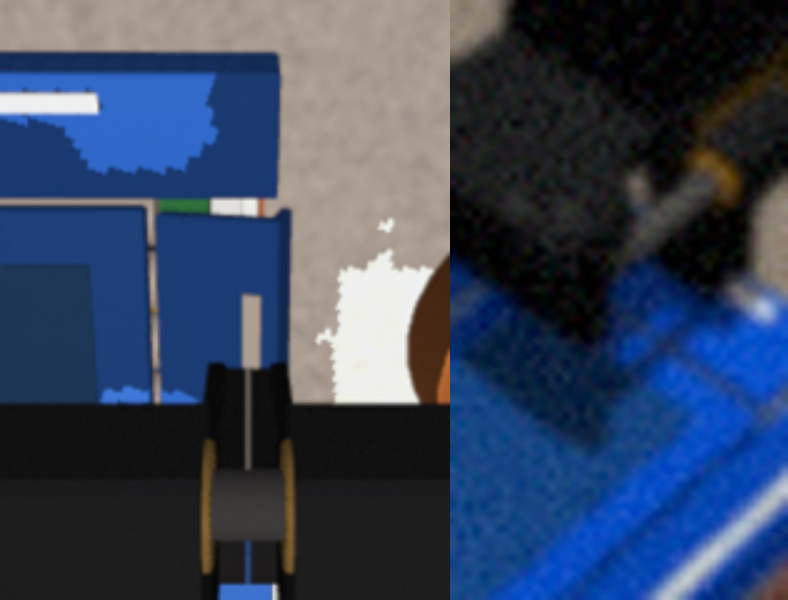

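Contact at last: about 5 N upward at TCP z ≈ 0.0735, so the real tips sit about 25 mm behind the reported TCP. The body still hangs about 40 mm above the lid, judging by its shadow. I keep pressing in steps.

play_rows --pt "0 0 -0.1 0 0 0 0" --pt "0 0 0 0 0 0 0"

```text
time: 8.48
ee_pos: [0.5124, 0.0954, 0.0709]
eef_rot: [0.561, 0.828, 0.0, -0.0]
ft_force: [-0.3, 2.3, 3.1]
width: 0.0004
```

play_rows --pt "0 0 -0.1 0 0 0 0" --pt "0 0 0 0 0 0 0"

```text
time: 8.72
ee_pos: [0.5125, 0.0946, 0.0697]
eef_rot: [0.562, 0.827, -0.0, 0.0]
ft_force: [-0.3, -0.3, 0.3]
width: 0.0007
```

play_rows --pt "0 0 -0.1 0 0 0 0" --pt "0 0 0 0 0 0 0"

```text
time: 8.98
ee_pos: [0.5125, 0.0944, 0.0687]
eef_rot: [0.562, 0.827, -0.0, 0.0]
ft_force: [1.1, 0.5, -0.2]
width: 0.0004
```

play_rows --pt "0 0 -0.1 0 0 0 0" --pt "0 0 0 0 0 0 0"

```text
time: 9.22
ee_pos: [0.5125, 0.0948, 0.0678]
eef_rot: [0.562, 0.827, -0.0, -0.0]
ft_force: [-0.1, -1.2, -0.3]
width: 0.0002
```

play_rows --pt "0 0 -0.1 0 0 0 0" --pt "0 0 0 0 0 0 0"

```text
time: 9.48
ee_pos: [0.5125, 0.0949, 0.0669]
eef_rot: [0.562, 0.827, -0.0, -0.0]
ft_force: [-1.3, 0.2, 0.6]
width: 0.0001
```

play_rows --pt "0 0 -0.1 0 0 0 0" --pt "0 0 0 0 0 0 0"

```text
time: 9.72
ee_pos: [0.5125, 0.095, 0.0659]
eef_rot: [0.562, 0.827, -0.0, -0.0]
ft_force: [0.3, -0.4, 0.4]
width: 0.0007
```

```bash
python3 - <<'E'
from h import *
w=grab('wrist','w7');s=grab('scene','s7')
print(r.read_state()['ft_force'],r.read_state()['ee_pos'])
A=cv2.resize(w['img'][90:330,220:400],(450,600)); B=cv2.resize(s['img'][125:205,300:345],(338,600),interpolation=cv2.INTER_CUBIC)
b=np.hstack([A,np.clip(B*1.6,0,255).astype(np.uint8)])
cv2.imwrite('pics/s7c.png',b[:,:,::-1])
E
```

```text
[-0.1044048   0.30198273  0.75638448] [0.51253771 0.09497451 0.06595849]
```

View pics/s7c.png

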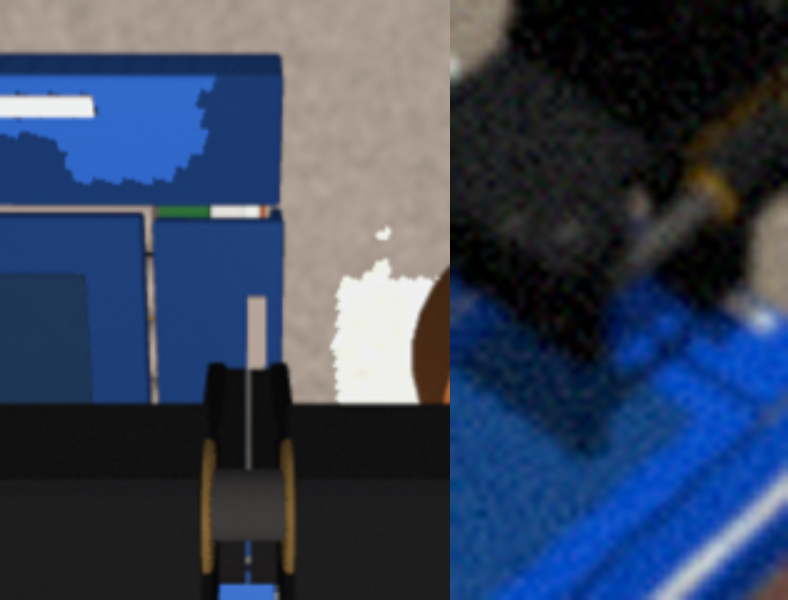

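Left is now level: its near edge runs straight (155,219)–(283,222) and the stripe moved outward. It resisted 3–6 N, then snapped. Next is near, using the same heights.

play_rows --pt "0 0 2 0 0 0 0" --pt "0 0 2 0 0 0 0" --pt "-1 -3.5 0 0 0 0 0" --pt "-1 -3.5 0 0 0 0 0" --pt "-1.03 -3.6 0 0 0 0 0" --pt "0 0 -2 0 0 0 0" --pt "0 0 -0.8 0 0 0 0" --pt "0 0 0 0 0 0 0"

```text
time: 10.82
ee_pos: [0.482, -0.0106, 0.0776]
eef_rot: [0.561, 0.828, -0.0, -0.0]
ft_force: [-0.1, 0.1, -0.2]
width: 0.0002
```

play_rows --pt "0 0 -0.1 0 0 0 0" --pt "0 0 -0.1 0 0 0 0" --pt "0 0 -0.1 0 0 0 0" --pt "0 0 -0.1 0 0 0 0" --pt "0 0 -0.1 0 0 0 0" --pt "0 0 0 0 0 0 0"

```text
time: 11.58
ee_pos: [0.4824, -0.011, 0.0734]
eef_rot: [0.562, 0.827, 0.0, -0.0]
ft_force: [-2.1, 0.5, 5.4]
width: 0.0002
```

play_rows --pt "0 0 -0.1 0 0 0 0" --pt "0 0 0 0 0 0 0"

```text
time: 11.82
ee_pos: [0.482, -0.0111, 0.0721]
eef_rot: [0.562, 0.827, -0.0, -0.0]
ft_force: [-2.3, -0.7, 4.5]
width: 0.0006
```

play_rows --pt "0 0 -0.1 0 0 0 0" --pt "0 0 0 0 0 0 0"

```text
time: 12.08
ee_pos: [0.4822, -0.0111, 0.0708]
eef_rot: [0.562, 0.827, -0.0, -0.0]
ft_force: [-1.6, -0.1, 2.0]
width: 0.0005
```

play_rows --pt "0 0 -0.1 0 0 0 0" --pt "0 0 0 0 0 0 0"

```text
time: 12.32
ee_pos: [0.4824, -0.011, 0.0698]
eef_rot: [0.562, 0.827, 0.0, 0.0]
ft_force: [-0.5, -0.3, -0.5]
width: 0.0005
```

The same signature: 5.4 N, then a drop at z ≈ 0.070, so near has clicked. I follow through a little, then go to far.

play_rows --pt "0 0 -0.2 0 0 0 0" --pt "0 0 -0.2 0 0 0 0" --pt "0 0 0 0 0 0 0"

```text
time: 12.7
ee_pos: [0.4822, -0.011, 0.0657]
eef_rot: [0.562, 0.827, -0.0, -0.0]
ft_force: [0.1, 0.6, -0.4]
width: 0.0009
```

play_rows --pt "0 0 2 0 0 0 0" --pt "0 0 2 0 0 0 0" --pt "4.15 1.65 0 0 0 0 0" --pt "4.15 1.65 0 0 0 0 0" --pt "4.15 1.65 0 0 0 0 0" --pt "0 0 -2 0 0 0 0" --pt "0 0 -0.8 0 0 0 0" --pt "0 0 0 0 0 0 0"

```text
time: 13.7
ee_pos: [0.606, 0.0381, 0.0776]
eef_rot: [0.562, 0.827, -0.0, -0.0]
ft_force: [0.1, 0.4, -0.6]
width: 0.0001
```

play_rows --pt "0 0 -0.1 0 0 0 0" --pt "0 0 -0.1 0 0 0 0" --pt "0 0 -0.1 0 0 0 0" --pt "0 0 -0.1 0 0 0 0" --pt "0 0 0 0 0 0 0"

```text
time: 14.32
ee_pos: [0.6068, 0.0385, 0.0741]
eef_rot: [0.562, 0.827, 0.0, 0.0]
ft_force: [-1.0, -0.5, 0.9]
width: 0.0001
```

play_rows --pt "0 0 -0.1 0 0 0 0" --pt "0 0 0 0 0 0 0"

```text
time: 14.58
ee_pos: [0.607, 0.0385, 0.0735]
eef_rot: [0.562, 0.827, 0.0, 0.0]
ft_force: [-2.4, 0.1, 5.0]
width: 0.0005
```

play_rows --pt "0 0 -0.1 0 0 0 0" --pt "0 0 0 0 0 0 0"

```text
time: 14.82
ee_pos: [0.6072, 0.0386, 0.0724]
eef_rot: [0.562, 0.827, 0.0, 0.0]
ft_force: [0.3, -0.3, 3.8]
width: 0.0001
```

play_rows --pt "0 0 -0.1 0 0 0 0" --pt "0 0 0 0 0 0 0"

```text
time: 15.08
ee_pos: [0.607, 0.0386, 0.071]
eef_rot: [0.562, 0.827, 0.0, 0.0]
ft_force: [2.2, 1.0, 2.7]
width: 0.0009
```

play_rows --pt "0 0 -0.1 0 0 0 0" --pt "0 0 0 0 0 0 0"

```text
time: 15.32
ee_pos: [0.6062, 0.0383, 0.0695]
eef_rot: [0.562, 0.827, -0.0, -0.0]
ft_force: [0.8, 0.1, 1.2]
width: 0.0004
```

play_rows --pt "0 0 -0.2 0 0 0 0" --pt "0 0 -0.2 0 0 0 0" --pt "0 0 0 0 0 0 0" --pt "0 0 3 0 0 0 0" --pt "0 0 4 0 0 0 0"

```text
time: 15.95
ee_pos: [0.6058, 0.0383, 0.1357]
eef_rot: [0.562, 0.827, -0.001, -0.001]
ft_force: [0.3, 0.1, 0.1]
width: 0.0005
```

play_rows --pt "-0.34 -1.17 0 0 0 -0.1745 0" --pt "-0.34 -1.17 0 0 0 -0.1745 0" --pt "-0.34 -1.17 0 0 0 -0.1745 0" --pt "-0.34 -1.17 0 0 0 -0.1745 0" --pt "-0.34 -1.17 0 0 0 -0.1745 0" --pt "-0.34 -1.17 0 0 0 -0.1745 0" --pt "-0.34 -1.17 0 0 0 -0.1745 0" --pt "-0.34 -1.17 0 0 0 -0.1745 0" --pt "-0.34 -1.17 0 0 0 -0.1745 0" --pt "0 0 0 0 0 0 0" --pt "0 0 0 0 0 0 0"

```text
time: 17.32
ee_pos: [0.5762, -0.0662, 0.1359]
eef_rot: [0.982, 0.19, 0.0, -0.0]
ft_force: [0.4, 0.2, -0.8]
width: 0.0007
```

```bash
python3 - <<'E'
from h import *
w=grab('wrist','w8');s=grab('scene','s8');t=grab('top','t8')
print(r.read_state()['joint_positions'],r.read_state()['ee_pos'])
T=w['camera_from_world'];print((-T[:3,:3].T@T[:3,3]).round(3))
C=np.array([.5445,.0140,0]);a=np.radians(21.6);X=np.array([np.cos(a),np.sin(a),0]);Y=np.array([-X[1],X[0],0])
pts=[C-.067*X+[0,0,.091],C+.067*X+[0,0,.091],C+.087*Y+[0,0,.091],C-.087*Y+[0,0,.097],C+[0,0,.091]]
print(proj(w,pts).round(1).tolist())
B=cv2.resize(s['img'][120:260,180:400],(628,400),interpolation=cv2.INTER_CUBIC);B=np.clip(B*1.5,0,255).astype(np.uint8)
b=cv2.resize(w['img'],(800,500)); 
cv2.imwrite('pics/s8c.png',np.vstack([cv2.resize(w['img'][:,80:560],(360,300)),cv2.resize(B,(360,229))])[:,:,::-1])
E
```

```text
[-0.53181482  0.31753128  0.68913555  1.69567279 -0.21449196  1.20531156
  0.59129775] [ 0.57627389 -0.06619269  0.13591693]
[0.546 0.008 0.325]
[[225.8, 96.1], [412.2, 97.4], [320.1, -49.5], [318.4, 213.8], [319.1, 96.9]]
```

Aligned over right, with the body's narrow side toward the canister. Now press.

play_rows --pt "0 0 -2.5 0 0 0 0" --pt "0 0 -2 0 0 0 0" --pt "0 0 -1 0 0 0 0" --pt "0 0 -0.4 0 0 0 0" --pt "0 0 0 0 0 0 0"

```text
time: 18.1
ee_pos: [0.5764, -0.0668, 0.0773]
eef_rot: [0.982, 0.188, 0.0, 0.0]
ft_force: [0.8, 0.3, -0.1]
width: 0.0004
```

play_rows --pt "0 0 -0.1 0 0 0 0" --pt "0 0 -0.1 0 0 0 0" --pt "0 0 -0.1 0 0 0 0" --pt "0 0 0 0 0 0 0"

```text
time: 18.6
ee_pos: [0.5763, -0.0668, 0.0742]
eef_rot: [0.982, 0.188, 0.0, -0.0]
ft_force: [-0.6, 0.8, 0.5]
width: 0.0003
```

play_rows --pt "0 0 -0.1 0 0 0 0" --pt "0 0 0 0 0 0 0"

```text
time: 18.85
ee_pos: [0.5765, -0.067, 0.0734]
eef_rot: [0.982, 0.188, 0.0, 0.0]
ft_force: [-1.2, 1.3, 4.7]
width: 0.0006
```

play_rows --pt "0 0 -0.1 0 0 0 0" --pt "0 0 0 0 0 0 0"

```text
time: 19.1
ee_pos: [0.5765, -0.0672, 0.0723]
eef_rot: [0.982, 0.188, 0.0, 0.0]
ft_force: [-0.2, -1.5, 4.4]
width: 0.0007
```

play_rows --pt "0 0 -0.1 0 0 0 0" --pt "0 0 0 0 0 0 0"

```text
time: 19.35
ee_pos: [0.5762, -0.0671, 0.0709]
eef_rot: [0.982, 0.188, 0.0, 0.0]
ft_force: [1.0, -0.9, 2.6]
width: 0.0007
```

play_rows --pt "0 0 -0.1 0 0 0 0" --pt "0 0 0 0 0 0 0"

```text
time: 19.6
ee_pos: [0.5757, -0.0665, 0.0695]
eef_rot: [0.982, 0.188, -0.0, -0.0]
ft_force: [1.0, -0.5, 1.2]
width: 0.0006
```

play_rows --pt "0 0 -0.2 0 0 0 0" --pt "0 0 -0.1 0 0 0 0" --pt "0 0 0 0 0 0 0"

```text
time: 19.98
ee_pos: [0.5759, -0.0667, 0.0667]
eef_rot: [0.982, 0.188, -0.0, -0.0]
ft_force: [0.7, -0.7, -0.3]
width: 0.0005
```

All four showed the same click. I lift straight up, move clear toward the left, and check numerically and with the last picture.

play_rows --pt "0 0 2 0 0 0 0" --pt "0 0 4 0 0 0 0" --pt "0 0 5 0 0 0 0" --pt "0 0 5 0 0 0 0" --pt "-2 4 0 0 0 0.06 0" --pt "-2 4 0 0 0 0.06 0" --pt "-2 4 0 0 0 0.06 0" --pt "-2 4 0 0 0 0.06 0" --pt "-2 4 0 0 0 0.06 0" --pt "-2 4 0 0 0 0.06 0" --pt "-2 4 0 0 0 0.06 0" --pt "-2 4 0 0 0 0.06 0" --pt "-2 4 0 0 0 0.06 0" --pt "-2 4 0 0 0 0.06 0" --pt "-1 4 0 0 0 0 0" --pt "-1 4 0 0 0 0 0" --pt "0 0 0 0 0 0 0" --pt "0 0 0 0 0 0 0"

```text
time: 22.22
ee_pos: [0.3568, 0.4125, 0.2279]
eef_rot: [0.883, 0.47, 0.001, 0.0]
ft_force: [-0.3, -0.8, 0.3]
width: 0.0007
```

```bash
python3 - <<'E'
from h import *
s=grab('scene','s9');t=grab('top','t9'); st=r.read_state(); print(st['ee_pos'],st['ft_force'])
C=np.array([.5445,.0140,0]);a=np.radians(21.6);X=np.array([np.cos(a),np.sin(a),0]);Y=np.array([-X[1],X[0],0])
pp=dict(near=C-.067*X,far=C+.067*X,left=C+.087*Y,right=C-.087*Y)
def stripes(c):
    h=cv2.cvtColor(c['img'],cv2.COLOR_RGB2HSV)
    lid=np.zeros(h.shape[:2],np.uint8)
    q=proj(c,[C+i*.069*X+j*.089*Y+[0,0,.095] for i,j in((-1,-1),(1,-1),(1,1),(-1,1))])
    cv2.fillPoly(lid,[q.astype(np.int32)],255)
    m=cv2.bitwise_and(cv2.inRange(h,(0,0,90),(179,110,255)),lid)
    n,l,S,cen=cv2.connectedComponentsWithStats(m); out={}
    for k,p in pp.items():
        u=proj(c,[p+[0,0,.094]])[0]; i=[i for i in range(1,n) if S[i,4]>8 and np.hypot(*(cen[i]-u))<12]
        if i: out[k]=cen[max(i,key=lambda i:S[i,4])]
    return out
def tri(A,ua,B,ub):
    oa,da=ray(A,[ua]);ob,db=ray(B,[ub]);da,db=da[0],db[0]
    k=np.linalg.lstsq(np.c_[da,-db],ob-oa,rcond=None)[0]
    p,q=oa+k[0]*da,ob+k[1]*db; return (p+q)/2,np.linalg.norm(p-q)
for A,B,nm in((load('scene0'),load('top0'),'before'),(s,t,'after')):
    a_,b_=stripes(A),stripes(B)
    for k in pp:
        if k in a_ and k in b_:
            p,g=tri(A,a_[k],B,b_[k]); print(nm,k,(p*1000).round(1),'gap',round(g*1000,1),a_[k].round(1),b_[k].round(1))
        else: print(nm,k,k in a_,k in b_)
for fn in('top0','t9'):
    c=load(fn);h=cv2.cvtColor(c['img'],cv2.COLOR_RGB2HSV)
    m=cv2.morphologyEx(cv2.inRange(h,(100,120,50),(130,255,255)),cv2.MORPH_CLOSE,np.ones((5,5)))
    k=max(cv2.findContours(m,cv2.RETR_EXTERNAL,cv2.CHAIN_APPROX_NONE)[0],key=lambda q:cv2.pointPolygonTest(q,(328,205),True))
    print(fn,cv2.minAreaRect((onz(c,k[:,0],.091 if fn=='t9' else .098)[:,:2]*1000).astype(np.float32)))
d=cv2.absdiff(load('top0')['img'],t['img']).max(2); print('moved others (px>40):',{k:int((d[y0:y1,x0:x1]>40).sum()) for k,(x0,y0,x1,y1) in dict(can=(383,150,430,198),tape=(222,205,275,256),pad=(280,125,326,158),stapler=(332,258,368,314),small=(424,196,502,268)).items()})
A=cv2.resize(s['img'][135:255,235:375],(640,549),interpolation=cv2.INTER_CUBIC)
cv2.imwrite('pics/s9c.png',np.clip(A*1.5,0,255).astype(np.uint8)[:,:,::-1])
E
```

```text
[0.35700952 0.41210391 0.227768  ] [-0.19044725 -0.79558893 -1.14004239]
before near [481.8 -11.9  98.2] gap 1.3 [279.8 167.9] [340.7 231.3]
before far [606.8  38.4  97.9] gap 1.7 [328.8 203.8] [316.4 176.7]
before left [512.5  95.6  97.3] gap 0.3 [333.  160.8] [292.2 219. ]
before right [576.2 -67.4  98.9] gap 0.3 [272.1 211.9] [364.  188.8]
after near [480.8 -11.9  93.5] gap 2.7 [279.4 169. ] [340.3 231.8]
after far [607.6  38.9  95.2] gap 0.6 [329.5 204.8] [316.4 176.7]
after left [510.9  96.9  91.3] gap 1.7 [333.6 161.9] [292.2 220.2]
after right [577.4 -67.4  91. ] gap 2.0 [273.3 214.6] [364.1 189. ]
top0 ((544.4016723632812, 14.303169250488281), (148.87545776367188, 188.91256713867188), 21.59671401977539)
t9 ((543.5706787109375, 14.452484130859375), (149.06178283691406, 189.3856201171875), 21.565937042236328)
moved others (px>40): {'can': 0, 'tape': 0, 'pad': 0, 'stapler': 0, 'small': 0}
```

View pics/s9c.png

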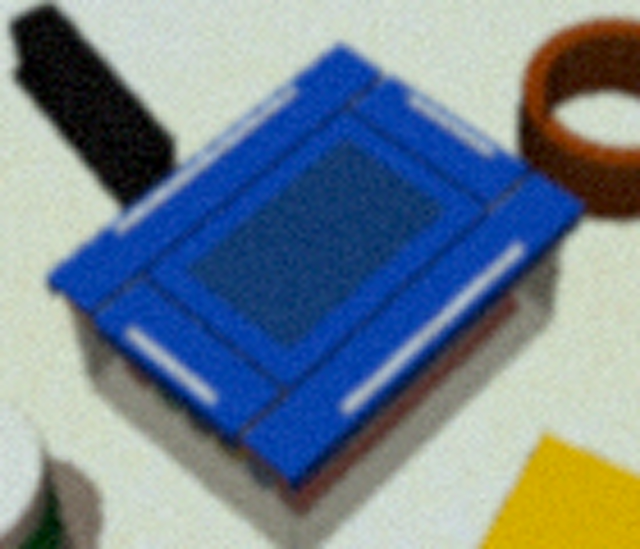

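Left and right stripes are at 91 mm and everything else is unmoved. Far's height (95 mm) is ambiguous at this resolution, so I check far and near against predicted open and shut shifts and the outline.

```bash
python3 - <<'E'
from h import *
s0,s9,t0,t9,t8,s8=[load(f) for f in('scene0','s9','top0','t9','t8','s8')]
C=np.array([.5445,.0140,0]);a=np.radians(21.6);X=np.array([np.cos(a),np.sin(a),0]);Y=np.array([-X[1],X[0],0]);Z=np.array([0,0,1.])
D=dict(near=(-X,.045,Y),far=(X,.045,Y),left=(Y,.065,X),right=(-Y,.065,X))
def pt(k,d,th,along=0,dz=0):
    n,h,al=D[k]; return C+.091*Z+n*(h+d*np.cos(th)-dz*np.sin(th))+Z*(d*np.sin(th)+dz*np.cos(th))+al*along
for k in D:
    L=.02
    for nm,c0,c9 in(('scene',s0,s9),('top',t0,t9)):
        po,ps=proj(c0,[pt(k,.022,.3),pt(k,.022,0)])
        # sub-pixel shift measured by phase correlation on the strip patch
        u=((po+ps)/2).round().astype(int); w=12
        g=[cv2.GaussianBlur(cv2.cvtColor(c['img'],cv2.COLOR_RGB2GRAY),(0,0),.8)[u[1]-w:u[1]+w,u[0]-w:u[0]+w].astype(np.float32) for c in(c0,c9)]
        W=np.eye(2,3,dtype=np.float32)
        try: _,W=cv2.findTransformECC(g[0],g[1],W,cv2.MOTION_TRANSLATION,(3,100,1e-5))
        except cv2.error as e: pass
        print(k,nm,'pred shut shift',(ps-po).round(1),'measured',W[:,2].round(1))
# orange seal line pixels near each side
for nm,c0,c9 in(('scene',s0,s9),('top',t0,t9)):
    for f,c in(('before',c0),('after',c9)):
        h=cv2.cvtColor(c['img'],cv2.COLOR_RGB2HSV); m=cv2.inRange(h,(3,110,60),(20,255,255))
        q=proj(c,[C+i*.09*X+j*.11*Y+.085*Z for i,j in((-1,-1),(1,-1),(1,1),(-1,1))]); l=np.zeros_like(m);cv2.fillPoly(l,[q.astype(np.int32)],255)
        print(nm,f,'orange px',int(((m>0)&(l>0)).sum()))
E
```

```text
near scene pred shut shift [-0.1  1.8] measured [0.5 1.4]
near top pred shut shift [0.  0.6] measured [-0.2  1. ]
far scene pred shut shift [0.3 2.2] measured [1.  1.8]
far top pred shut shift [-0.2  0.2] measured [0.4 0.5]
left scene pred shut shift [0.2 1.8] measured [-0.1  2.2]
left top pred shut shift [-0.2  0.5] measured [-1.1 -0.7]
right scene pred shut shift [-0.   2.2] measured [0.5 2.6]
right top pred shut shift [0.1 0.3] measured [-0.7  0.5]
scene before orange px 16
scene after orange px 7
top before orange px 0
top after orange px 0
```

All four sections shifted by the full shut amount in the scene view. A half-pressed one would have sprung back, so I hand in.

```bash
python3 -c "
from bench import r
print(r.close_job())"
```

```text
the job is handed in; nothing more can be done
None
```

All four rim sections of the larger box (left, near, far, right) are pressed shut. The job is handed in at about 22 s, with the arm clear at (0.36, 0.41, 0.23). Each section resisted with about 5 N, then gave way at the same height. The highest force I read was about 6 N.

**Last checks that agree:**
- In the scene view, the sections shifted 1.4–2.6 px, against 1.8–2.2 px predicted for shut.
- The lid outline measures 149 x 189 mm.
- The box stayed put to within 1 mm and 0.1°, and the neighbouring objects show no change.

**What disagreed or stayed unclear:**
- **Fingertip height:** The real fingertips touched about 25 mm above where the reported TCP said they should. I found contact by force instead.
- **Stripe heights:** Measured from two views, left and right are at 91 mm, near at 93.5 mm and far at 95 mm. These are noisy, and near and far read above the 91 mm of a shut section. I judged them shut from the force drop and the picture shift.
- **Left and right in the top view:** The measured shifts there did not match the small predicted ones.
- **Orange pixels:** The scene count fell from 16 to 7 but not to zero. The remainder may be the pens or the tape roll, but I did not confirm that.
- **Hard stop:** I never felt one when following through after the clicks.

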